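Stow the telescopic boom of a small satellite

TASK

Stow the telescopic boom with the yellow head: push its tubes down into its black canister until both are fully home, the thin inner tube first and the middle tube only after it. Leave the boom with the red head drawn out as it is.

Things in the scene. Friction and masses are not known exactly. Their poses are not given: they have to be found in the camera images.
- yellow_head (a point): Centre of the flat top of the yellow head (disc, 48 mm across, 20 mm tall) of the boom to stow, which stands upright, bolted down. From below: 90 mm square plate, black canister 60 mm across (rim 122 mm above the table), middle tube, inner tube, head. This top is 240 to 280 mm above the table at the start, 152 mm when stowed. z is up. A like boom with a green head is already stowed and rigid.
- yellow_inner (a joint): How far the white inner tube (28 mm across, carries the head) of the yellow boom stands out of the middle tube, in m: 0 fully home (head resting on collar), 0.065 fully out; starts at 0.045 to 0.063. Slides vertically with about 3 N of friction, stays where it is left, hard stop when home.
- yellow_middle (a joint): How far the aluminium middle tube (42 mm across, topped by a grey collar 52 mm across, 10 mm tall) stands out of the canister, in m: 0 fully home (collar on canister rim), 0.065 fully out; starts at 0.045 to 0.063. About 9 N of friction, stays where left: a push down on the head sends the inner tube home first and, continued, then this one to its hard stop.
- red_head (a point): Centre of the top of the red head of a second, otherwise identical boom, also drawn out (top 240 to 280 mm above the table) and sliding as easily: to be left as it is.
Not all that is in view belongs to the job. Leave any pink look-alike of the part that bears yellow_head alone.

How it is judged:
By the outcome, as a careful person would: the job done as asked, in the order asked, and still so for the second after the job is handed in, with the robot touching nothing.
It also fails if it takes over 32 s, if anything falls off the work surface, if the arm or the gripper's body presses on something with over 40 N, if the wrist force passes 120 N, or if a joint passes its speed limit or range.

ROBOT

A 6-joint arm with a two-finger parallel gripper is mounted at the origin on the work surface. World frame = base frame: x ahead of the robot, y to its left, z up, the work surface at z = 0. Lengths are in m, angles in degrees, forces in N, time in s.
With the tool pointing down it reaches from about 0.3 to 0.75 m from the base axis. Payload 8.5 kg.
Tool frame: the origin (TCP) lies at the very end of the fingers, on their centre line; the grasp point (between the pads) lies 19 mm behind it (env.pinch_z is the distance from the TCP to the grasp point, in m); z points along the fingers, y is the line along which they close (so a half turn about z gives the same grasp; the last joint's range is limited). The gripper opens to 85 mm and grips with 20 to 120 N. Pads are 22 mm wide; open, the fingers measure 114 mm over their backs; the gripper's body (76 mm by 85 mm) begins 54 mm behind the grasp point. The pads swing forward as they close: fully open they stand 13 mm farther back than shut.
Start: joints at [-87.107, 21.807, 74.336, -0, 83.858, -12.336], TCP at [0.144, -0.531, 0.231] pointing down, gripper open.
Joint ranges: [-178.18, 178.18], [-50.72, 133.34], [12.68, 142.11], [-81.47, 261.47], [9.98, 163.14], [-165.26, 165.26]. Speed limits (degrees/s): [136.94, 136.94, 180, 180, 180, 180].

INTERFACE

Orientations are given as a 3x3 rotation matrix whose columns are the frame's x, y, z axes.
In Python, from rig import env, viewer gives the robot as it stands.
- The arm moves only by the tool drive_tool, never from a script. Its argument "series" is a list of rows, each a list of 3 entries, a list of its own where there are three numbers: the shift along the tool's x, y, z in m, then the turn about the tool's z in degrees, then the finger opening in m, from 0 to 0.0854. A call has 1 to 20 rows; each row is the pose to reach, as a shift and turn from the pose commanded when the call began, along the tool's axes at that moment; what a row does not reach only later rows make up. A row lasts 1/10 s, in which the tool goes at most 50 mm and 8.59 degrees, less where a joint would pass 70% of its speed; a pose out of reach is approached as far as the arm can. A call with a gripper value outside its range is refused whole. The fingers move at their own pace and stop on an object; "newtons" is the grip in N (left out, the last holds). Time passes only in rows, so rows that repeat a pose let the fingers close. It gives the time, the measured TCP pose, the force, the opening and the grip force at its end, in the units of the state.
- env.observe(): the state, without advancing time (a new reading comes with each control period).
- viewer.get_image(name): name is "scene" or "top"; returns a dict with "img" (480x640x3 uint8, red, green, blue), "depth" (480x640 float32, m along the optical axis (not along the pixel's ray), 0 where there is no reading), "camera_matrix" (3x3 intrinsics, pixels), "rvec" (rotation vector, rad) and "tvec" (3), from world to camera coordinates, as OpenCV has them. Camera axes: x right, y down, z forward; pixel columns grow to the right and rows downward; lengths in m; the calibration is good to about 2 mm. A picture is of the moment at which its call begins.
- env.close_job(): hands the job in; it is judged then, once.
The state is a dict: "time_s": time; "q": joint angles; "qvel": joint speeds; "joint_efforts": joint torques, N m; "position": TCP position; "tool_rot": TCP orientation; "ft_force": force on the tool from outside, world axes, zero at the start; "wrist_torque": the same for the moment, N m; "grip_width": finger opening in m; "gripper_force": force on a finger pad.
Only numpy, scipy, OpenCV 4.12 (cv2) and the standard library are available. Lean on these libraries where they do the work, as an engineer would, in place of code of your own. Each camera call takes 0.05 s, during which the arm holds its last target. There are 200 camera calls.

## Working session

There is one attempt and no reset: what is moved stays moved. The work goes in short steps, Python scripts to look and compute and a tool call to move; the robot and the scene stay as the last step left them, time stands still between calls to the robot, and variables do not carry over. Pictures are saved under pics/ and viewed, at most 10 in all, crops included, and the job is handed in when it is done.

Besides the shell and the picture viewer there is one more tool, called as name([rows], argument=value, ...), one row to a line, values as JSON. drive_tool: Moves the arm, as the interface text tells. Its arguments: {"type":"object","properties":{"series":{"type":"array"},"newtons":{"type":"number"}},"required":["series"]}

```bash
mkdir -p pics; python3 - <<'E'
from rig import env, viewer
import cv2,numpy as np
s=env.observe();print(s['time_s'],s['position'],np.round(s['tool_rot'],3),s['grip_width'])
for n in('scene','top'):
    d=viewer.get_image(n);np.savez(f'pics/{n}0.npz',**d);cv2.imwrite(f'pics/{n}0.png',d['img'][:,:,::-1])
E
```

```text
0.0 [ 0.14443521 -0.53039505  0.23070244] [[ 0.965  0.263 -0.   ]
 [ 0.263 -0.965  0.001]
 [ 0.    -0.001 -1.   ]] 0.0855680495124837
```

View pics/scene0.png

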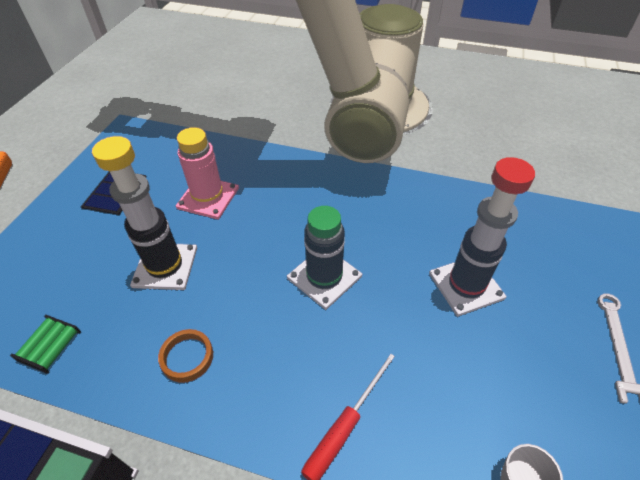

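View pics/top0.png

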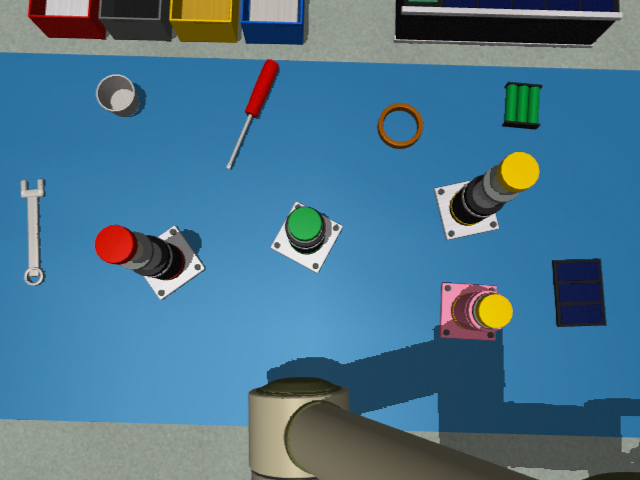

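Candidates with a yellow head:
- the boom on the black canister, drawn out: scene (115,152), top (520,172)
- the pink look-alike, short: scene (193,140), top (494,311)

The yellow bin at top (205,20) is not a boom. I choose the black-canister one and will measure it and check it in a crop.

```bash
cat > h.py <<'E'
import cv2,numpy as np
def pts(d,mask):
    R=cv2.Rodrigues(d['rvec'])[0];v,u=np.nonzero(mask&(d['depth']>0));z=d['depth'][v,u]
    c=np.linalg.inv(d['camera_matrix'])@np.vstack([u,v,np.ones_like(u)])*z
    return (R.T@(c-np.ravel(d['tvec'])[:,None])).T
def heads(d,lo,hi,zmin=.1):
    h=cv2.cvtColor(d['img'],cv2.COLOR_RGB2HSV);m=cv2.inRange(h,lo,hi)
    n,l,st,c=cv2.connectedComponentsWithStats(m);o=[]
    for i in range(1,n):
        if st[i,4]<150: continue
        P=pts(d,l==i)
        if len(P)<50: continue
        zt=np.percentile(P[:,2],90)
        if zt<zmin: continue
        T=P[abs(P[:,2]-zt)<.005]
        (x,y),r=cv2.minEnclosingCircle(T[:,:2].astype(np.float32))
        o.append((c[i].round(),st[i,4],np.round([x,y,np.median(T[:,2]),2*r],4),np.round(T.mean(0),4)))
    return o
Y=((20,150,90),(32,255,255));Rd=((0,170,90),(6,255,255));G=((60,130,50),(80,255,255))
E
python3 - <<'E'
from h import *
for n in('scene','top'):
    d=dict(np.load(f'pics/{n}0.npz'))
    for k,c in(('Y',Y),('R',Rd),('G',G)):
        for o in heads(d,*c): print(n,k,*o)
d=np.load('pics/scene0.npz')['img'][110:300,60:260,::-1]
cv2.imwrite('pics/crop.png',cv2.resize(d,None,fx=3,fy=3))
E
```

```text
scene Y [192. 140.] 568 [ 0.408  -0.2555  0.1526  0.0486] [ 0.4094 -0.2554  0.1525]
scene Y [113. 153.] 1056 [ 0.5795 -0.2527  0.2605  0.049 ] [ 0.5811 -0.2507  0.2603]
scene R [515. 170.] 705 [0.4738 0.2406 0.257  0.0458] [0.4744 0.2407 0.257 ]
scene G [324. 220.] 747 [0.5227 0.0126 0.1525 0.0485] [0.5246 0.013  0.1524]
top Y [518. 172.] 1277 [ 0.578  -0.2541  0.2616  0.0481] [ 0.5779 -0.2537  0.2615]
top Y [494. 311.] 954 [ 0.407  -0.2577  0.1535  0.0476] [ 0.4072 -0.2575  0.1536]
top R [114. 244.] 1138 [0.4718 0.2387 0.2576 0.0479] [0.4724 0.2388 0.2576]
top G [304. 223.] 905 [0.5224 0.0109 0.1534 0.0476] [0.5221 0.011  0.1533]
```

View pics/crop.png

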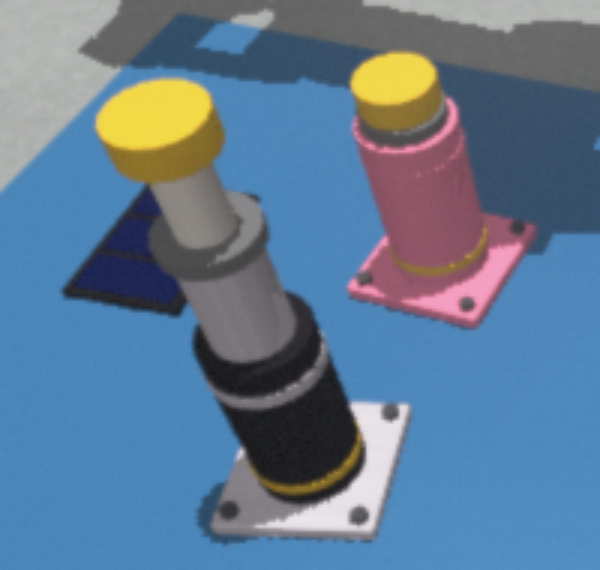

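The crop shows the wanted boom: black canister with a gold band, both tubes drawn out. The pink one is the decoy. Its head top is at about (0.5785, -0.2535, 0.261); the diameter of 48 mm matches, and the stowed green head reads 0.153 as it should. I'll go above it with the fingers shut.

drive_tool([
  [[0,0,-0.045],0,0],
  [[0,0,-0.09],0,0],
  [[0.492,-0.153,-0.09],0,0],
  [[0.492,-0.153,-0.09],0,0],
  [[0.492,-0.153,-0.09],0,0],
  [[0.492,-0.153,-0.09],0,0],
  [[0.492,-0.153,-0.09],0,0],
  [[0.492,-0.153,-0.09],0,0],
  [[0.492,-0.153,-0.09],0,0],
  [[0.492,-0.153,-0.09],0,0],
  [[0.492,-0.153,-0.09],0,0],
  [[0.492,-0.153,-0.09],0,0],
  [[0.492,-0.153,-0.09],0,0],
  [[0.492,-0.153,-0.09],0,0],
  [[0.492,-0.153,-0.09],0,0],
  [[0.492,-0.153,-0.09],0,0],
])

```text
time_s: 1.7
position: [0.578, -0.2549, 0.3215]
tool_rot: [[0.965, 0.261, -0.0], [0.261, -0.965, -0.0], [-0.0, 0.0, -1.0]]
ft_force: [0.0, -0.6, 0.4]
grip_width: 0.0002
gripper_force: 0.0
```

drive_tool([
  [[0,0,0.025],0,0],
  [[0,0,0.045],0,0],
  [[0,0,0.052],0,0],
  [[0,0,0.056],0,0],
  [[0,0,0.06],0,0],
  [[0,0,0.064],0,0],
  [[0,0,0.068],0,0],
  [[0,0,0.072],0,0],
  [[0,0,0.076],0,0],
  [[0,0,0.08],0,0],
  [[0,0,0.08],0,0],
])

```text
time_s: 2.8
position: [0.579, -0.2536, 0.2406]
tool_rot: [[0.965, 0.263, -0.001], [0.263, -0.965, 0.001], [-0.0, -0.001, -1.0]]
ft_force: [-0.6, -1.1, 0.3]
grip_width: 0.0001
gripper_force: 0.0
```

```bash
python3 - <<'E'
from rig import viewer
from h import *
d=viewer.get_image('scene')
for o in heads(d,*Y): print(*o)
cv2.imwrite('pics/s1.png',cv2.resize(d['img'][50:300,20:280,::-1],None,fx=2.2,fy=2.2))
E
```

```text
[191. 139.] 490 [ 0.4088 -0.256   0.1526  0.0479] [ 0.41   -0.2549  0.1525]
[120. 167.] 758 [ 0.5793 -0.2521  0.2409  0.047 ] [ 0.5842 -0.2454  0.2406]
```

View pics/s1.png

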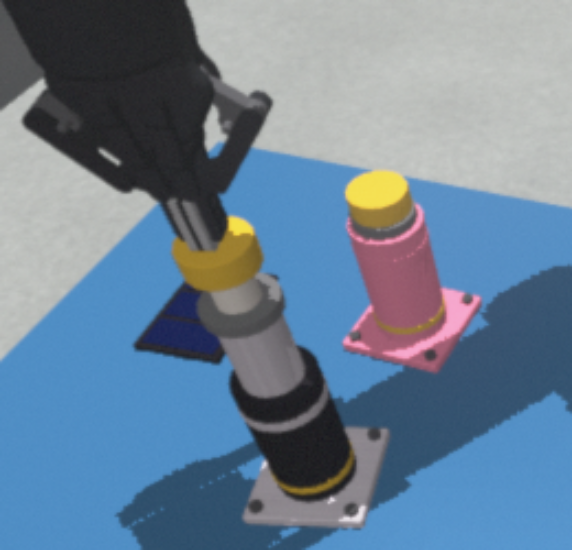

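The picture shows the shut fingertips centred on the yellow head. It has dropped 20 mm, and the middle tube is still fully out. I'll continue at the same pace.

drive_tool([
  [[0,0,0.004],0,0],
  [[0,0,0.008],0,0],
  [[0,0,0.012],0,0],
  [[0,0,0.016],0,0],
  [[0,0,0.02],0,0],
  [[0,0,0.024],0,0],
  [[0,0,0.028],0,0],
  [[0,0,0.032],0,0],
  [[0,0,0.036],0,0],
  [[0,0,0.04],0,0],
  [[0,0,0.044],0,0],
  [[0,0,0.048],0,0],
  [[0,0,0.052],0,0],
  [[0,0,0.056],0,0],
  [[0,0,0.06],0,0],
  [[0,0,0.064],0,0],
  [[0,0,0.068],0,0],
  [[0,0,0.072],0,0],
  [[0,0,0.076],0,0],
  [[0,0,0.08],0,0],
])

```text
time_s: 4.85
position: [0.5791, -0.2537, 0.1619]
tool_rot: [[0.965, 0.263, 0.001], [0.263, -0.965, -0.0], [0.001, 0.001, -1.0]]
ft_force: [-1.9, 3.6, 7.9]
grip_width: -0.0001
gripper_force: 3.9
```

drive_tool([
  [[0,0,0.003],0,0],
  [[0,0,0.006],0,0],
  [[0,0,0.008],0,0],
  [[0,0,0.009],0,0],
  [[0,0,0.01],0,0],
  [[0,0,0.011],0,0],
  [[0,0,0.011],0,0],
])

```text
time_s: 5.55
position: [0.5791, -0.2537, 0.1519]
tool_rot: [[0.965, 0.263, 0.002], [0.263, -0.965, -0.001], [0.001, 0.001, -1.0]]
ft_force: [-3.3, 3.8, 13.4]
grip_width: -0.0002
gripper_force: 6.6
```

Force is beginning to rise above friction; I'll step on until the hard stop is clear.

drive_tool([
  [[0,0,0.0005],0,0],
  [[0,0,0.001],0,0],
  [[0,0,0.001],0,0],
])

```text
time_s: 5.85
position: [0.5792, -0.2538, 0.1519]
tool_rot: [[0.965, 0.263, 0.002], [0.263, -0.965, -0.002], [0.002, 0.002, -1.0]]
ft_force: [-5.8, 5.0, 18.4]
grip_width: -0.0001
gripper_force: 9.4
```

Hard stop: the force rose to 18 N with no travel, at z = 0.152. I'll retreat straight up and check.

drive_tool([
  [[0,0,-0.01],0,0],
  [[0,0,-0.05],0,0],
  [[0,0,-0.1],0,0],
  [[0,0,-0.15],0,0],
  [[-0.15,0,-0.15],0,0],
  [[-0.15,0,-0.15],0,0],
  [[-0.15,0,-0.15],0,0],
  [[-0.15,0,-0.15],0,0],
  [[-0.15,0,-0.15],0,0],
])

```text
time_s: 6.75
position: [0.4337, -0.2938, 0.2995]
tool_rot: [[0.965, 0.261, 0.0], [0.261, -0.965, -0.0], [0.0, 0.001, -1.0]]
ft_force: [0.4, 0.2, 0.2]
grip_width: 0.0
gripper_force: 0.0
```

```bash
python3 - <<'E'
from rig import env,viewer
from h import *
for n in('scene','top'):
    d=viewer.get_image(n)
    for k,c in(('Y',Y),('R',Rd),('G',G)):
        for o in heads(d,*c): print(n,k,*o)
    if n=='scene': cv2.imwrite('pics/s2.png',cv2.resize(d['img'][80:300,20:280,::-1],None,fx=2.5,fy=2.5))
print(env.observe()['ft_force'])
E
```

```text
scene Y [190. 139.] 432 [ 0.4091 -0.2553  0.1526  0.0457] [ 0.4111 -0.2548  0.1525]
scene Y [139. 210.] 870 [ 0.5788 -0.2536  0.1526  0.0497] [ 0.5803 -0.2521  0.1525]
scene R [515. 170.] 712 [0.473  0.2406 0.2571 0.0471] [0.4744 0.2404 0.2571]
scene G [324. 220.] 771 [0.5225 0.0129 0.1525 0.0496] [0.5242 0.0129 0.1524]
top Y [491. 191.] 957 [ 0.5779 -0.2547  0.1537  0.0482] [ 0.578  -0.2539  0.1537]
top Y [495. 311.] 911 [ 0.407  -0.2579  0.1537  0.0478] [ 0.4072 -0.2571  0.1536]
top R [114. 244.] 1140 [0.4728 0.2392 0.2576 0.0476] [0.4724 0.2388 0.2576]
top G [304. 223.] 904 [0.5226 0.0109 0.1534 0.0478] [0.522  0.0109 0.1534]
[-0.39450503 -1.29829419 -0.72801777]
```

View pics/s2.png

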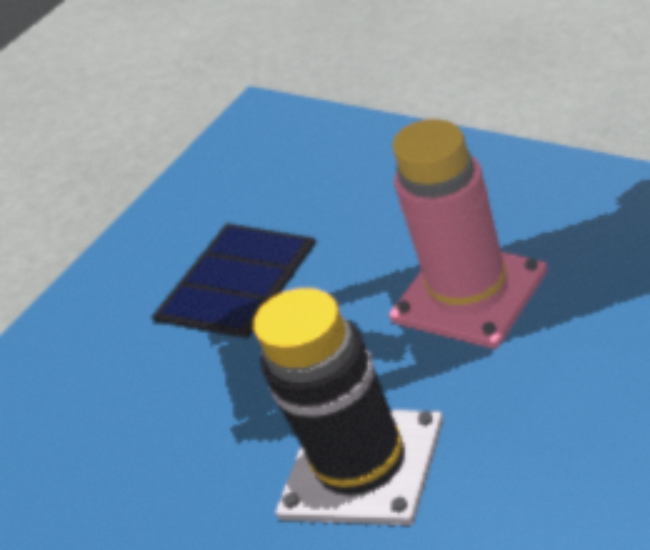

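The yellow boom is fully stowed at the same height as the green one. The red and pink ones have not moved, and the arm is clear.

```bash
python3 -c "
from rig import env
print(env.close_job())"
```

```text
the job is handed in; nothing more can be done
None
```

The yellow-headed boom is stowed, its top at about 152 mm against a hard stop, inner tube first and then the middle tube; the red boom is untouched, and the job was handed in at about 7 s.

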